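# Clear the landing plate and hold the lug gate open

### The arm

A 7-joint arm with a two-finger parallel gripper is mounted at the origin on the work surface. World frame = base frame: x ahead of the robot, y to its left, z up, the work surface at z = 0. Lengths are in mm, angles in rad, forces in N, time in s.
With the tool pointing down it reaches from about 400 to 850 mm from the base axis. Payload 10.4 kg.
Tool frame: the origin (TCP) lies midway between the tips of the shut fingers; the grasp point (between the pads) lies 19 mm behind it (ctrl.pinch_z is the distance from the TCP to the grasp point, in mm); z points along the fingers, y is the line along which they close (so a half turn about z gives the same grasp; the last joint's range is limited). The gripper opens to 85 mm and grips with 20 to 120 N. Pads are 22 mm wide; open, the fingers measure 114 mm over their backs; the gripper's body (76 mm by 85 mm) begins 54 mm behind the grasp point. The pads swing forward as they close: fully open they stand 13 mm farther back than shut.
Start: joints at [1.26, 0.332, -0.065, 1.46, 0.022, 1.35, -0.088], TCP at [177.423, -599.31, 231.338] pointing down, gripper open.
Joint ranges: [-2.6, 2.6], [-0.5, 2.12], [-1.47, 1.34], [0.16, 2.42], [-1.27, 4.41], [0.06, 2.06], [-2.6, 2.6]. Speed limits (rad/s): [2.22, 2.22, 2.79, 2.79, 3.14, 3.14, 3.14].

### API

Orientations are given as a unit quaternion [x, y, z, w].
In Python, from workcell import ctrl gives the robot as it stands. The module is installed in compiled form; this text tells all that it offers. Calls block until the motion is done:
- ctrl.reach(position, orientation): joint-space move of the TCP to a pose.
- ctrl.movel(position, rate=150, orientation=None): straight line of the TCP; orientation=None keeps the orientation; rate is the mean speed in mm/s.
- ctrl.goto_joints(angles): joint-space move.
- ctrl.gripper_to(opening, strength=None): finger opening in mm; strength is the grip in N (None keeps the last); returns when the fingers have stopped.
- ctrl.wait(seconds).
- ctrl.ik(position, orientation): joint angles nearest the present ones, or None.
- ctrl.capture(name): name is "scene" or "top"; returns a dict with "color" (480x640x3 uint8, blue, green, red), "fx", "fy", "cx", "cy" (pixels), "eye" and "rotation" of the camera in the world. Camera axes: x right, y up, looking along -z (the intrinsics and any distortion apply to the point x, -y, -z); pixel columns grow to the right and rows downward; lengths in mm; the calibration is good to about 2 mm. A picture is of the moment at which its call begins. There is no depth.
A pose or a line that the arm cannot do raises ctrl.Unreachable and nothing moves.
- ctrl.hand_in(): hands the job in; it is judged then, once.
Readings, each from a call of its own:
- ctrl.get_t(): time.
- ctrl.get_joint_pos(): joint angles.
- ctrl.get_joint_vel(): joint speeds.
- ctrl.get_joint_torque(): joint torques, N m.
- ctrl.get_ee_pos(): TCP position.
- ctrl.get_tool_rot(): TCP orientation.
- ctrl.get_force(): force on the tool from outside, world axes, zero at the start.
- ctrl.get_ft_torque(): the same for the moment, N m.
- ctrl.get_opening(): finger opening in mm.
- ctrl.get_grip_force(): force on a finger pad.
Only numpy, scipy, OpenCV 4.12 (cv2) and the standard library are available. Lean on these libraries where they do the work, as an engineer would, in place of code of your own. Each camera call takes 0.05 s, during which the arm holds its last target. There are 200 camera calls.

### The job

Take the scraper block and sweep all four steel chips off the feeder's landing plate into the chip pan beside it, without touching them with the fingers, then stand the block upright on the counter again and let go of it. Only then press the spring-return gate lever down past its first two clicks to the third with the fingers, so that the gate lets all three copper lug shells roll out onto the clean plate. Finish while still holding the lever down at the third click with the shells lying at rest on the plate, and leave the other loose things where they are.

Things in the scene. Friction and masses are not known exactly. Their poses are not given: they have to be found in the camera images.
- feeder: Gate feeder, one fixed fixture; origin at counter level under the landing plate, lengths below in mm in its axes. From the robot's side (-x): landing plate, then behind it (+x) a grey bin closed by a gate. Sunken chip pan against the plate's -y edge; gate lever on a 113 high bracket beyond its +y end. Bin: x 75..209, y -90..90, walls 90 high, floor sloping 10 degrees down to the plate.
- plate_mid (a point): Point on the steel landing plate's top, 30 mm above the feeder origin; axes as the feeder. The plate spans x -79..+75, y -90..+110 mm, with a lip along its -x edge (x -85..-79 mm, 12 mm above the plate); its y ends are open. At x = 80 mm the gate, 83 mm above the counter when shut.
- pan_mid (a point): Middle of the aluminium chip pan's floor, 8 mm above the counter, at feeder (0, -143) mm; axes as the feeder. Inside, the pan spans x -81..+75, y -53..+53 mm about this point. Its +y wall is the plate's edge (plate top 22 mm above the pan floor), the -y wall is equally high, the walls at the x ends are 34 mm high.
- pivot (a point): Hinge axis of the gate lever, at feeder (30, 160) mm, 100 mm above the counter; the axis runs along the feeder's y.
- press_bar (a point): Centre of the lever's press bar, a level steel round bar 18 mm in diameter, 56 mm long along the feeder's y, on the lever's -x end 110 mm from the pivot. At lever angle q it is at feeder x = 30 - 110 cos(0.3 - q), y = 160, z = 100 + 110 sin(0.3 - q) mm. It is free above, to be pressed down with closed fingertips.
- lever (a joint): Gate lever angle, rad: 0 at rest (bar up), grows as the bar is pressed down. Clicks at 0.2, 0.4, 0.6, stop at 0.63. Spring-returned: no click keeps it, let go it returns to 0. Push at the bar 4 N at first to 10 N, rippling by 2 N at the clicks. The gate rises 55 mm per rad: the 24 mm shells pass at the third click (33 mm), not at the second (22 mm).
- scraper: The scraper block: walnut, a foot 100 mm (x) x 30 mm (y) x 22 mm high with a thin steel shoe, and on top of it a grip rib 64 mm (x) x 22 mm (y) reaching from 22 to 68 mm height; about 0.18 kg. Origin at the centre of its underside; stands upright on the counter.
- chip0: A small bent offcut of dark steel (chip), 20 x 13 mm, 5 mm thick with one end bent up to 11 mm, about 12 g; origin at the centre of its underside. Starts on the landing plate.
- chip1: A small bent offcut of dark steel (chip), 20 x 13 mm, 5 mm thick with one end bent up to 11 mm, about 12 g; origin at the centre of its underside. Starts on the landing plate.
- chip2: A small bent offcut of dark steel (chip), 20 x 13 mm, 5 mm thick with one end bent up to 11 mm, about 12 g; origin at the centre of its underside. Starts on the landing plate.
- chip3: A small bent offcut of dark steel (chip), 20 x 13 mm, 5 mm thick with one end bent up to 11 mm, about 12 g; origin at the centre of its underside. Starts on the landing plate.
- shell0: A copper lug shell: a short round barrel 24 mm in diameter and 36 mm long with dark ends, about 50 g, lying on its side across the feeder; origin at its centre, own y along the barrel (barrel spins as it rolls). Starts in the -y lane of the bin, resting against the gate.
- shell1: A copper lug shell: a short round barrel 24 mm in diameter and 36 mm long with dark ends, about 50 g, lying on its side across the feeder; origin at its centre, own y along the barrel (barrel spins as it rolls). Starts in the middle lane of the bin, resting against the gate.
- shell2: A copper lug shell: a short round barrel 24 mm in diameter and 36 mm long with dark ends, about 50 g, lying on its side across the feeder; origin at its centre, own y along the barrel (barrel spins as it rolls). Starts in the +y lane of the bin, resting against the gate.
- claw: Black steel hoop claw, 48 x 20 x 22 mm, loose on the counter; leave alone. Origin under its centre.
- key: Walnut drum key handle, a T of a 75 mm wooden bar and a 55 mm steel stem, 18 mm high, loose; leave alone.
- washer: Grey rubber washer, 40 mm across, 6 mm thick, loose; leave alone.
- jar: Jar of small parts, 64 mm across, 85 mm high, loose; leave alone.

How it is judged (in metres and radians):
On the way, in this order (a step that is already met when the one before it is completed fails the run):
1. the scraper block is picked up (height (world z) of scraper above 0.025 m and contact force between the fingers and scraper above 1 N), for 0.2 s.
2. all four chips are in the chip pan, the scraper block still in the grip (z of each of chip0, chip1, chip2, chip3 in the frame of pan_mid below 0.016 m and y of chip0 in the frame of pan_mid between -0.054 and 0.053 m and x of chip0 in the frame of pan_mid between -0.083 and 0.078 m and y of chip1 in the frame of pan_mid between -0.054 and 0.053 m and x of chip1 in the frame of pan_mid between -0.083 and 0.078 m and y of chip2 in the frame of pan_mid between -0.054 and 0.053 m and x of chip2 in the frame of pan_mid between -0.083 and 0.078 m and y of chip3 in the frame of pan_mid between -0.054 and 0.053 m and x of chip3 in the frame of pan_mid between -0.083 and 0.078 m and contact force between the fingers and scraper above 1 N), for 0.2 s.
3. the scraper block stands on the counter, let go (height (world z) of scraper below 0.006 m and angle between scraper's own z axis and vertical below 0.15 rad and contact force between the fingers and scraper below 0.2 N), for 0.2 s.
4. the fingers press the lever to its third notch (value of joint lever above 0.56 rad and contact force between the fingers and lever above 2 N), for 0.3 s.
At the end, for the whole second after the job is handed in: Fingers hold the lever beyond 0.56 rad with over 2 N; all three lug shells at rest (under 50 mm/s) on the landing plate before the gate; all four chips inside the pan; scraper standing upright (within 0.15 rad) on the counter, not touched (all of step 3 and all of step 4 and z of each of chip0, chip1, chip2, chip3 in the frame of pan_mid below 0.016 m and y of chip0 in the frame of pan_mid between -0.054 and 0.053 m and x of chip0 in the frame of pan_mid between -0.083 and 0.078 m and y of chip1 in the frame of pan_mid between -0.054 and 0.053 m and x of chip1 in the frame of pan_mid between -0.083 and 0.078 m and y of chip2 in the frame of pan_mid between -0.054 and 0.053 m and x of chip2 in the frame of pan_mid between -0.083 and 0.078 m and y of chip3 in the frame of pan_mid between -0.054 and 0.053 m and x of chip3 in the frame of pan_mid between -0.083 and 0.078 m and x of shell0 in the frame of plate_mid between -0.08 and 0.06 m and y of shell0 in the frame of plate_mid between -0.09 and 0.11 m and z of shell0 in the frame of plate_mid between 0.005 and 0.03 m and linear speed of each of shell0, shell1, shell2 below 0.05 m/s and x of shell1 in the frame of plate_mid between -0.08 and 0.06 m and y of shell1 in the frame of plate_mid between -0.09 and 0.11 m and z of shell1 in the frame of plate_mid between 0.005 and 0.03 m and x of shell2 in the frame of plate_mid between -0.08 and 0.06 m and y of shell2 in the frame of plate_mid between -0.09 and 0.11 m and z of shell2 in the frame of plate_mid between 0.005 and 0.03 m); the arm keeps its last pose, push and grip.
It fails at once if the gate is lifted (lever beyond 0.3 rad) while a chip is not in the pan (value of joint lever above 0.3 rad and not (z of each of chip0, chip1, chip2, chip3 in the frame of pan_mid below 0.016 m and y of chip0 in the frame of pan_mid between -0.054 and 0.053 m and x of chip0 in the frame of pan_mid between -0.083 and 0.078 m and y of chip1 in the frame of pan_mid between -0.054 and 0.053 m and x of chip1 in the frame of pan_mid between -0.083 and 0.078 m and y of chip2 in the frame of pan_mid between -0.054 and 0.053 m and x of chip2 in the frame of pan_mid between -0.083 and 0.078 m and y of chip3 in the frame of pan_mid between -0.054 and 0.053 m and x of chip3 in the frame of pan_mid between -0.083 and 0.078 m)).
It fails at once if the fingers touch a chip (contact force between the fingers and chip0 above 0.5 N or contact force between the fingers and chip1 above 0.5 N or contact force between the fingers and chip2 above 0.5 N or contact force between the fingers and chip3 above 0.5 N).
It fails at once if another loose thing is moved more than 30 mm (distance of any of claw, key, washer, jar from where it was at the start of the episode above 0.03 m).
It also fails if it takes over 67 s, if anything falls off the work surface, if the arm or the gripper's body presses on something with over 40 N, if the wrist force passes 120 N, or if a joint passes its speed limit or range.

## Working session

There is one attempt and no reset: what is moved stays moved. The work goes in short steps, each a Python script; the robot and the scene stay as the last script left them, time stands still between calls to the robot, and variables do not carry over. Pictures are saved under pics/ and viewed, at most 10 in all, crops included, and the job is handed in when it is done.

```bash
mkdir -p pics
python3 - <<'E'
from workcell import ctrl
import cv2,pickle
for n in("scene","top"):
    c=ctrl.capture(n); cv2.imwrite(f"pics/{n}0.png",c["color"]); pickle.dump(c,open(n+"0.pkl","wb"))
    print(n,{k:v for k,v in c.items() if k!="color"})
print(ctrl.get_t(),ctrl.get_tool_rot(),ctrl.pinch_z,ctrl.get_opening())
E
```

```text
scene {'fx': 473.6053835718861, 'fy': 473.6053835718861, 'cx': 319.7651107151681, 'cy': 236.60333397944044, 'eye': array([859.71936156, 430.00527598, 867.76591885]), 'rotation': array([0.09320566, 0.29400503, 0.90112151, 0.30471916])}
top {'fx': 476.5269172675428, 'fy': 476.5269172675428, 'cx': 325.0360081740927, 'cy': 244.67896026099996, 'eye': array([ 464.25012096,  -14.54867622, 1226.60569432]), 'rotation': array([-0.03402615,  0.02734402,  0.70707928, -0.70578568])}
0.1 [ 9.89665688e-01  1.43392584e-01 -1.13809075e-04 -6.17045535e-04] 18.700000000000003 85.3142025050974
```

View pics/top0.png

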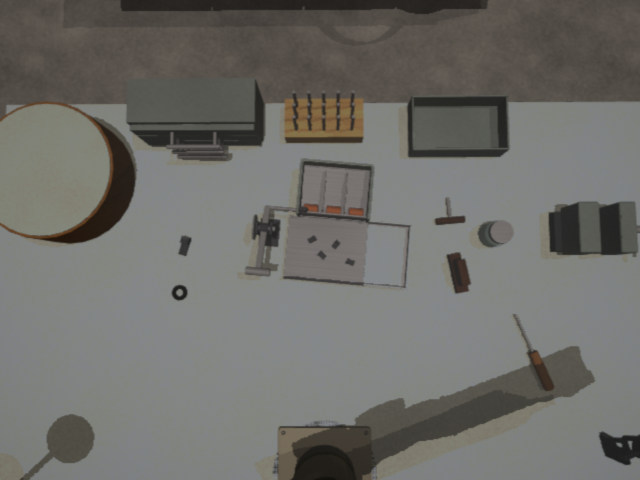

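View pics/scene0.png

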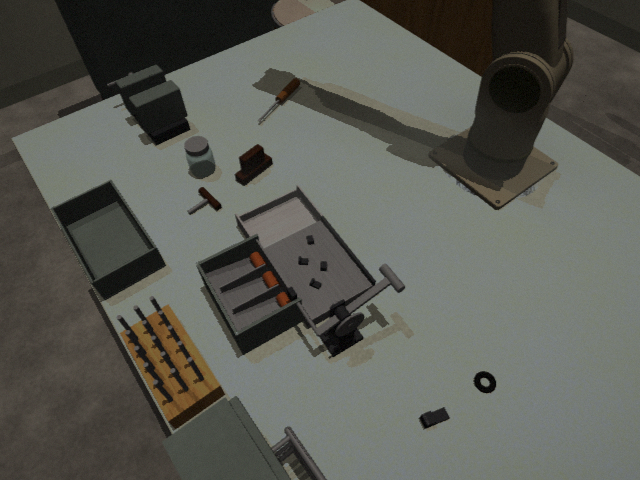

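The top view shows the feeder (plate ~(325,250), pan ~(387,255), lever bar ~(258,270)), the scraper at ~(458,272), the jar at (497,232), and the key at (450,212). Next I'll enlarge both views.

Run:
```python
import cv2
a=cv2.imread("pics/top0.png")[145:305,240:400]; cv2.imwrite("pics/c1.png",cv2.convertScaleAbs(cv2.resize(a,(592,592),interpolation=cv2.INTER_CUBIC)[:],alpha=1.3))
a=cv2.imread("pics/top0.png")[190:310,380:540]; b=cv2.imread("pics/scene0.png")[120:240,180:340]
cv2.imwrite("pics/c2.png",cv2.convertScaleAbs(cv2.hconcat([cv2.resize(x[:,20:120],None,fx=4,fy=4,interpolation=cv2.INTER_CUBIC) for x in(a,b)]),alpha=1.6))
```

```text
(no output)
```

View pics/c1.png

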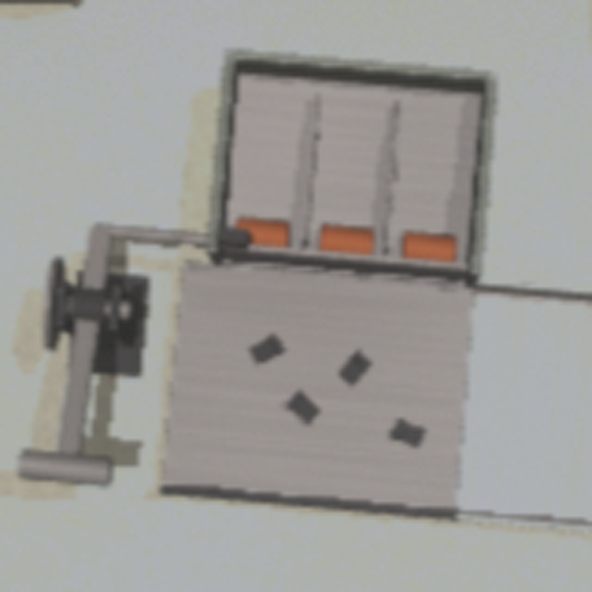

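View pics/c2.png

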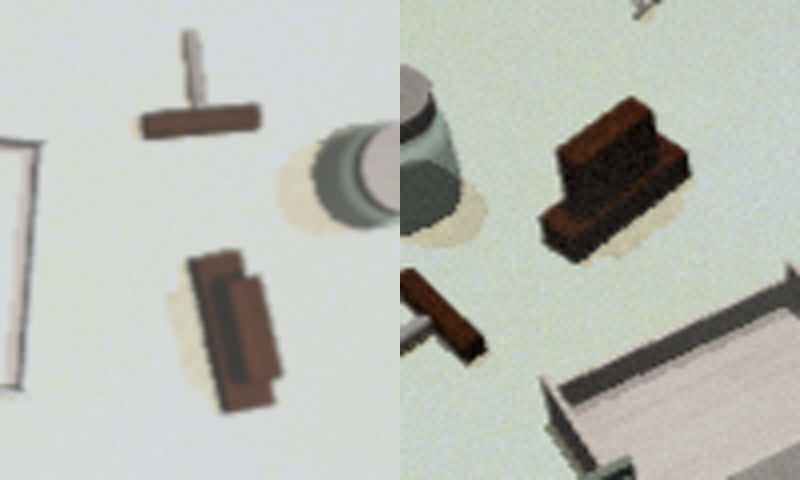

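```bash
cat > h.py <<'E'
import numpy as np,pickle
from scipy.spatial.transform import Rotation as R
from scipy.optimize import least_squares
C={n:pickle.load(open(n+"0.pkl","rb")) for n in("scene","top")}
def proj(n,P):
    c=C[n];q=R.from_quat(c["rotation"]).inv().apply(np.atleast_2d(P)-c["eye"])
    return np.c_[c["cx"]+c["fx"]*q[:,0]/-q[:,2],c["cy"]-c["fy"]*q[:,1]/-q[:,2]]
def ray(n,uv,z):
    c=C[n];uv=np.atleast_2d(uv);d=np.c_[(uv[:,0]-c["cx"])/c["fx"],-(uv[:,1]-c["cy"])/c["fy"],-np.ones(len(uv))]
    d=R.from_quat(c["rotation"]).apply(d);return c["eye"]+d*((z-c["eye"][2])/d[:,2])[:,None]
def world(p,L):
    L=np.atleast_2d(L).astype(float);c,s=np.cos(p[2]),np.sin(p[2])
    return np.c_[p[0]+c*L[:,0]-s*L[:,1],p[1]+s*L[:,0]+c*L[:,1],L[:,2]]
def local(p,W):
    d=np.atleast_2d(W)-[p[0],p[1],0];c,s=np.cos(p[2]),np.sin(p[2])
    return np.c_[c*d[:,0]+s*d[:,1],-s*d[:,0]+c*d[:,1],d[:,2]]
def fit(obs,p0):
    def f(p): return np.concatenate([(proj(n,world(p,L))-uv).ravel() for n,L,uv in obs])
    r=least_squares(f,p0,loss="soft_l1",x_scale=[10,10,.1]);return r.x,r.fun.reshape(-1,2)
E
cat > fit.py <<'E'
from h import *
np.set_printoptions(precision=2,suppress=True)
t1=lambda u,v:(240+u/3.7,145+v/3.7); t2=lambda u,v:(400+u/4,190+v/4); s2=lambda u,v:(200+(u-400)/4,120+v/4)
F=[((-79,110,30),t1(162,488)),((-79,-90,30),t1(458,512)),((75,110,30),t1(183,262)),((75,-90,30),t1(476,283)),
((-75.1,188,132.5),t1(20,466)),((-75.1,132,132.5),t1(112,470)),((75,-199,30),t2(42,142)),((-81,-199,30),t2(20,388))]
fs=[((-75.1,188,132.5),(383,268)),((-75.1,132,132.5),(401,289))]
p,r=fit([("top",[a for a,b in F],[b for a,b in F]),("scene",[fs[0][0],fs[1][0]],[fs[0][1],fs[1][1]])],[600,0,0]);print("feeder",p,"\n",r)
ch=local(p,ray("top",[t1(*x) for x in((266,349),(355,367),(303,407),(408,434))],34));print(ch)
S=[((-50,-15,22),t2(273,403)),((-50,15,22),t2(222,412)),((50,15,22),t2(188,260)),((50,-15,22),t2(240,250)),
((-32,-11,68),t2(283,376)),((32,-11,68),t2(263,276)),((32,11,68),t2(230,278))]
T=[((32,11,68),s2(557,150)),((32,-11,68),s2(632,98)) ,((-32,11,68),s2(577,172))]
a,r=fit([("top",[x for x,_ in S],[b for _,b in S])],[600,-280,.2]);print("scraper top",a,"\n",r)
# scene image: long axis of rib runs lower-left to upper-right
Q=np.array([[x,y,z] for z in(0,22) for x in(-50,50) for y in(-15,15)]+[[x,y,68] for x in(-32,32) for y in(-11,11)],float)
uv=proj("scene",world(a,Q));print(np.c_[Q,(uv-[200,120])*4+[400,0]])
for n,uv,z in(("key",(450,218),9),("jar",(498,232),85),):print(n,ray("top",uv,z))
E
python3 fit.py
```

```text
feeder [558.63 -15.81  -0.08] 
 [[ -0.07  -0.67]
 [ -0.51  -0.51]
 [ -0.25  -0.22]
 [ -0.73   0.51]
 [  0.4   -0.17]
 [ -0.23   0.78]
 [  0.49   0.  ]
 [  1.76   0.31]
 [ 17.34  20.3 ]
 [-19.6  -23.18]]
[[ 19.09  47.3   34.  ]
 [ 11.83 -13.99  34.  ]
 [-18.2   18.92  34.  ]
 [-30.57 -53.41  34.  ]]
scraper top [ 497.64 -338.64    0.18] 
 [[-0.11  0.5 ]
 [ 0.89  0.36]
 [ 1.49 -0.8 ]
 [ 0.15 -0.39]
 [-0.23  0.37]
 [-0.56 -0.67]
 [-1.21  0.43]]
[[-50.   -15.     0.   656.85 154.05]
 [-50.    15.     0.   689.15 176.58]
 [ 50.   -15.     0.   539.47 239.15]
 [ 50.    15.     0.   571.72 263.39]
 [-50.   -15.    22.   653.17 129.07]
 [-50.    15.    22.   685.92 151.68]
 [ 50.   -15.    22.   533.85 214.56]
 [ 50.    15.    22.   566.54 238.92]
 [-32.   -11.    68.   627.98  92.47]
 [-32.    11.    68.   652.71 109.4 ]
 [ 32.   -11.    68.   548.89 147.82]
 [ 32.    11.    68.   573.59 165.6 ]]
key [[ 638.37 -324.5     9.  ]]
jar [[ 593.26 -419.35   85.  ]]
```

```bash
sed -i 's/fs=\[((-75.1,188,132.5),(383,268)),((-75.1,132,132.5),(401,289))\]/fs=[((-75.1,132,132.5),(383,268)),((-75.1,188,132.5),(401,289))]/' fit.py
cat >> fit.py <<'E'
T=[((32,-11,68),s2(557,150)),((32,11,68),s2(577,172)),((-32,-11,68),s2(635,98)),((-32,11,68),s2(655,118)),((-50,15,0),s2(690,178)),((50,-15,22),s2(540,215)),((50,15,0),s2(578,262))]
a,r=fit([("top",[x for x,_ in S],[b for _,b in S]),("scene",[x for x,_ in T],[b for _,b in T])],a);print("scraper",a,abs(r).mean())
np.savez("pose.npz",p=p,a=a)
E
python3 fit.py | grep -A11 -E "feeder|scraper "
cat > m.py <<'E'
from h import *
from workcell import ctrl
d=np.load("pose.npz");p,a=d["p"],d["a"]
ori=lambda th:(R.from_euler("z",th)*R.from_euler("x",np.pi)).as_quat()
W=lambda x,y,z:world(p,[[x,y,z]])[0]
G=32.
E
python3 - <<'E'
from m import *
for n,P,th in [("grasp",[a[0],a[1],G],a[2]),("hi",[a[0],a[1],G+100],a[2]),("start",W(-6,82,G+31),p[2]),("end",W(-6,-100,G+31),p[2]),("bar hi",W(-77,160,190),p[2]),("bar lo",W(-77,160,74),p[2])]:
    q=ctrl.ik(P,ori(th)); print(n,np.round(P,1),None if q is None else np.round(q,2))
E
```

```text
feeder [558.55 -14.85  -0.09] 
 [[-0.47 -0.66]
 [-0.92 -0.46]
 [-0.61 -0.21]
 [-1.1   0.56]
 [-0.04 -0.18]
 [-0.66  0.78]
 [ 0.13  0.08]
 [ 1.36  0.39]
 [-1.23 -1.82]
 [-0.29 -0.3 ]]
[[ 19.23  46.36  34.  ]
--
scraper top [ 497.64 -338.64    0.18] 
 [[-0.11  0.5 ]
 [ 0.89  0.36]
 [ 1.49 -0.8 ]
 [ 0.15 -0.39]
 [-0.23  0.37]
 [-0.56 -0.67]
 [-1.21  0.43]]
[[-50.   -15.     0.   656.85 154.05]
 [-50.    15.     0.   689.15 176.58]
 [ 50.   -15.     0.   539.47 239.15]
 [ 50.    15.     0.   571.72 263.39]
--
scraper [ 496.89 -336.95    0.18] 0.741062701951905
grasp [ 496.9 -336.9   32. ] [ 0.75  0.48 -0.29  1.72  0.16  0.97 -0.99]
hi [ 496.9 -336.9  132. ] [ 0.75  0.37 -0.28  1.64  0.11  1.15 -0.95]
start [559.6  67.4  63. ] [ 0.52  0.51 -0.88  1.77  0.45  1.07 -2.18]
end [ 544.1 -114.    63. ] [ 0.57  0.39 -0.53  1.8   0.23  1.01 -1.71]
bar hi [495.5 151.1 190. ] [ 0.63  0.33 -1.18  1.75  0.32  1.27 -2.28]
bar lo [495.5 151.1  74. ] [ 0.41  0.4  -0.92  1.88  0.37  1.04 -2.32]
```

Run:
```python
from m import *
import cv2
o=ori(a[2])
ctrl.reach([a[0],a[1],G+110],o)
ctrl.movel([a[0],a[1],G],rate=120)
ctrl.gripper_to(10,60); print(ctrl.get_opening(),ctrl.get_grip_force())
ctrl.movel([a[0],a[1],G+90],rate=120)
print(ctrl.get_force(),ctrl.get_opening(),ctrl.get_t())
ctrl.movel(W(-6,82,G+90),rate=200,orientation=ori(p[2]))
ctrl.movel(W(-6,82,G+40),rate=100)
print(ctrl.get_ee_pos(),ctrl.get_force(),ctrl.get_t())
im=[ctrl.capture(n)["color"] for n in("scene","top")]
cv2.imwrite("pics/g.png",cv2.hconcat([cv2.resize(im[0][140:340,230:430],(400,400)),cv2.resize(im[1][145:305,240:400],(400,400))]))
```

```text
21.199991744323356 62.827677726745605
[-0.05196526  0.45498096 -3.07322917] 21.019438527806248 4.225
[559.81057092  67.40506745  72.29734213] [-0.47724028 -0.41917315 -1.93790515] 7.0667
```

View pics/g.png

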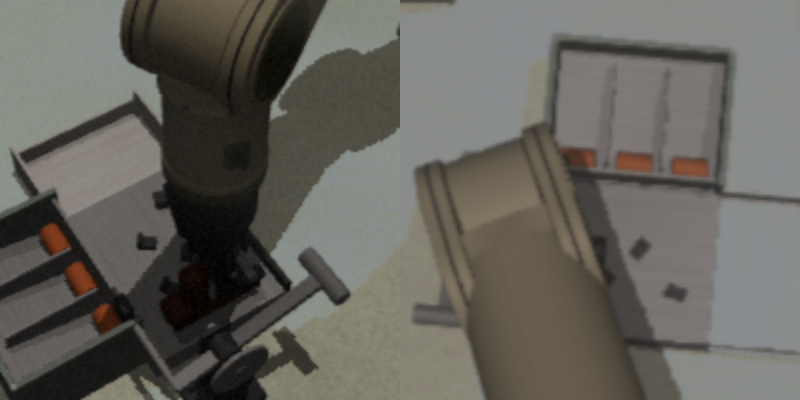

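The block is held square behind the chips (the last chip is at about (165,287) in the left half), and the lever is at rest. Next is the sweep.

Run:
```python
from m import *
import cv2
ctrl.movel(W(-6,82,G+31),rate=50); print(ctrl.get_ee_pos(),ctrl.get_force())
for y in(20,-40,-80,-103):
    ctrl.movel(W(-6,y,G+30.8),rate=80); print(y,ctrl.get_ee_pos()[2],ctrl.get_force(),ctrl.get_opening())
ctrl.wait(.4)
ctrl.movel(W(-6,-103,G+110),rate=150)
ctrl.movel([a[0],a[1],G+110],rate=200,orientation=ori(a[2]))
print(ctrl.get_t(),ctrl.get_opening())
im=[ctrl.capture(n)["color"] for n in("scene","top")]
cv2.imwrite("pics/s.png",cv2.convertScaleAbs(cv2.hconcat([cv2.resize(im[0][180:330,220:370],(400,400)),cv2.resize(im[1][200:300,320:420],(400,400))]),alpha=1.4))
```

```text
[559.31458074  67.33272744  62.66811138] [ 0.70519924 -0.34073359 -1.37175703]
20 62.83146670990799 [ 0.28160167 -0.73261471 -1.15459668] 21.340925984788537
-40 62.812980620856386 [ 0.04677734  0.50167834 -2.12509485] 21.566173662089135
-80 62.79656802119238 [ 0.25487949  0.64199233 -1.41762893] 21.209462811592058
-103 62.77551744022183 [-0.19488198  0.21687042 -2.09734381] 21.209859036921042
12.7583 21.00987275200932
```

View pics/s.png

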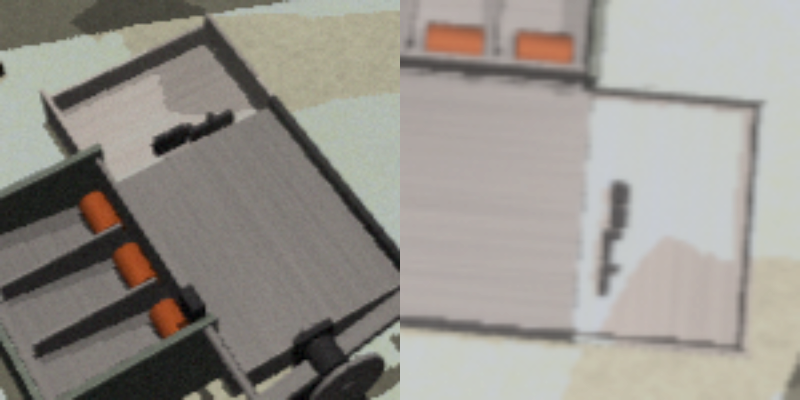

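All four chips lie in the pan in a row, at about (605–620, 185–290) in the right half. The plate is clean and the block is still gripped. Next I'll set the block down.

Run:
```python
from m import *
import cv2
ctrl.movel([a[0],a[1],G+20],rate=150)
ctrl.movel([a[0],a[1],G+.5],rate=30); print(ctrl.get_force())
ctrl.gripper_to(70); ctrl.wait(.3)
ctrl.movel([a[0],a[1],G+120],rate=120)
ctrl.reach(W(-77,160,210),ori(p[2])); ctrl.gripper_to(0,60)
print(ctrl.get_t(),ctrl.get_ee_pos(),ctrl.get_joint_pos())
im=[ctrl.capture(n)["color"] for n in("scene","top")]
cv2.imwrite("pics/p.png",cv2.convertScaleAbs(cv2.hconcat([cv2.resize(im[0][120:320,180:420],(480,400)),cv2.resize(im[1][200:300,400:480],(320,400))]),alpha=1.4))
```

```text
[ 0.28514665  0.17279207 -1.13671385]
18.8417 [495.42511865 151.14850412 210.00695072] [ 0.25214632  0.17053796 -0.69713041  1.74093828  0.11432585  1.27123479
 -2.12761626]
```

View pics/p.png

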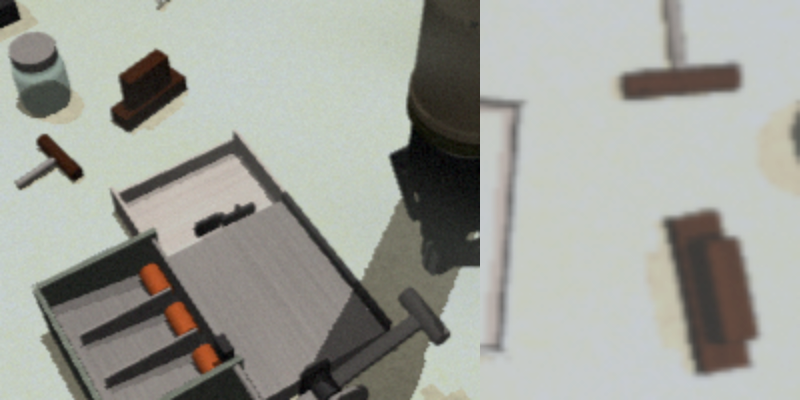

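The block stands upright where it was, and the gripper is above the bar. Now press the lever.

Run:
```python
from m import *
import cv2
ctrl.movel(W(-77,160,150),rate=100);print(ctrl.get_force())
for z in(130,110,95,85,78,75.5):
    ctrl.movel(W(-78,160,z),rate=60); print(z,ctrl.get_ee_pos()[2],ctrl.get_force())
ctrl.wait(1.5)
print(local(p,ctrl.get_ee_pos()),ctrl.get_force(),ctrl.get_t())
im=[ctrl.capture(n)["color"] for n in("scene","top")]
cv2.imwrite("pics/l.png",cv2.convertScaleAbs(cv2.hconcat([cv2.resize(im[0][180:380,220:440],(440,400)),cv2.resize(im[1][180:290,270:370],(360,400))]),alpha=1.4))
```

```text
[ 0.28342167  0.3231307  -0.09267945]
130 130.10083084303525 [-3.38298943  1.25224295  4.97985884]
110 110.34242466702557 [-1.33811064  1.00656507  2.93796808]
95 95.82628258197502 [-1.25034481  0.54255807  7.99643293]
85 85.91037092076142 [1.43917044 0.22246896 6.82764202]
78 79.01245874111598 [ 2.48246078 -0.62899989  7.79857099]
75.5 76.88189660922899 [2.57070092 0.17309627 8.99637669]
[[-76.23616607 159.83761553  76.94354829]] [ 2.21894859 -0.93603132  7.2332754 ] 23.3917
```

View pics/l.png

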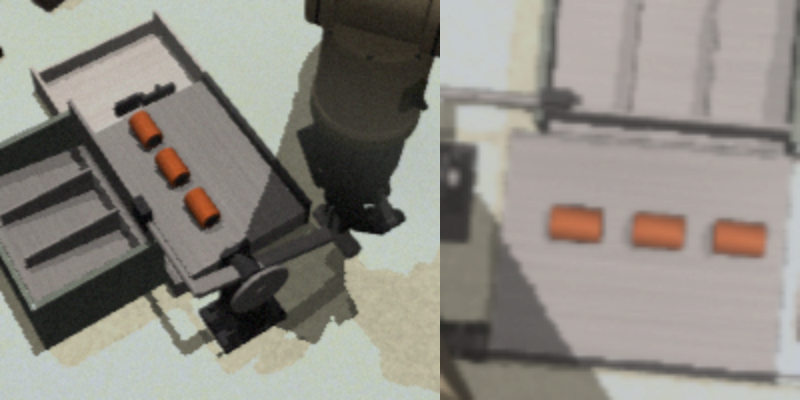

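The three shells are out on the plate, at about (577,222), (658,230) and (740,238) in the right half. I'll press slightly deeper for margin and check that they are at rest.

Run:
```python
from m import *
ctrl.movel(W(-78,160,74),rate=30)
def cen():
    im=ctrl.capture("top")["color"].astype(int)[200:290,270:375]
    v,u=np.nonzero((im[...,2]-im[...,0]>50)); v=v+200;u=u+270
    k=np.argsort(u); return np.array([u.mean(),v.mean()]),len(u),u,v
for i in range(7):
    c,n,u,v=cen(); print(c,n,local(p,ray("top",c,42))[0],ctrl.get_ee_pos()[2],ctrl.get_force()[2],ctrl.get_t()); ctrl.wait(.8)
```

```text
[329.79411765 243.13071895] 306 [12.6594386   0.63018758 42.        ] 75.62512771083807 9.748407865443955 23.7917
[329.86885246 243.12459016] 305 [12.69019865  0.44558059 42.        ] 75.65310511151239 9.363680755782799 24.6417
[329.79411765 243.13071895] 306 [12.6594386   0.63018758 42.        ] 75.62789541718602 10.455881852145293 25.4917
[329.70491803 243.13442623] 305 [12.63173496  0.85127432 42.        ] 75.63873380237291 9.118333261487106 26.3417
[329.78947368 243.10526316] 304 [12.72205242  0.64702317 42.        ] 75.6534773717776 9.096808165487937 27.1917
[329.78947368 243.10526316] 304 [12.72205242  0.64702317 42.        ] 75.66644813473751 9.55928784472719 28.0417
[329.78947368 243.10526316] 304 [12.72205242  0.64702317 42.        ] 75.64244387988896 9.621006126141133 28.8917
```

```bash
python3 -c "
from workcell import ctrl
print(ctrl.hand_in())"
```

```text
the job is handed in; nothing more can be done
None
```

I handed the job in at about 29 s with the lever held at about 0.61 rad and about 9.5 N. All three shells were at rest on the plate, all four chips were in the pan, and the scraper stood upright and released; the simulator returned no verdict.

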